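# Turn the mixing wheel until its filler stem points up

## Task

Turn the hand-driven mixing wheel by pushing its spokes one after another with the fingertips, until the short capped filler stem points straight up, and leave the wheel at rest like that, ready to be filled. Push steadily rather than flicking it round, do not touch the stem itself, do not lift, tip or shift the stand, and leave everything else on the bench alone.

Things in the scene. Friction and masses are not known exactly. Their poses are not given: they have to be found in the camera images.
- stand: Grey stand of the wheel, loose but heavy (3 to 5 kg). Base plate 150 mm (its x, along the axle) x 170 mm (its y), 18 mm thick; two uprights 34 mm wide, outer faces 52 mm either side of the wheel's plane, 197 mm high. Origin: centre of the underside; x along the level axle, z up. The wheel turns in the stand's y-z plane, x = 0. Yaw within 0.4 rad of the world's.
- axle (a point): Centre of the wheel, 175 mm above the stand's origin, axes as the stand's (it does not turn). The wheel: a white drum 112 mm across with six straight aluminium spokes, round rods 14 mm thick with round ends and no rim around them, in the plane x = 0, reaching 130 mm from the axle, evenly spaced by 60 degrees; the two nearest the stem are 30 degrees either side of it.
- wheel (a joint): Angle of the wheel about the stand's +x axis, rad; 0 or a whole turn when the stem points straight up; starts 1.75 to 4.53. Growing values carry the top of the wheel towards the stand's -y. It turns either way (stops only at -15 and +15) and stays where it is left: friction takes about 2 N at a spoke's end.
- stem: The filler stem, not to be touched: a short neck 18 mm thick with a ribbed white cap 28 mm across, standing out from the drum midway between two spokes, its top only 86 mm from the axle (the spokes reach 130 mm). Origin on the axle; its z axis points out along the stem.
- stem_tip (a point): Centre of the top of the stem's cap, 86 mm from the axle.
- jar: closed white-capped jar, 48 mm across, 60 mm tall, standing near the wheel; bystander, origin under its centre
- carton: small paper carton 50 x 70 x 45 mm beside the stand; bystander, origin under its centre
- beaker: clear open cup 60 mm across, 75 mm tall beside the stand; bystander, origin under its centre
- bottle: amber bottle 52 mm across, 130 mm tall; bystander, origin under its centre
- spatula: spatula 170 mm long lying on the bench; bystander
- bowl: grey mixing bowl 100 mm across, 50 mm tall; bystander, origin under its centre
- vials: block of small capped vials 90 x 140 mm, 58 mm tall; bystander, origin under its centre

How it is judged (in metres and radians):
At the end, for the whole second after the job is handed in: The filler stem points straight up within 0.1 rad (about 6 degrees), the wheel is at rest, and the stand is upright within 30 mm of where it stood (angle between stem's own z axis and vertical below 0.1 rad and velocity of joint wheel between -0.05 and 0.05 rad/s and distance of stand from where it was at the start of the episode below 0.03 m and angle between stand's own z axis and vertical below 0.05 rad); the robot touches nothing.
It fails at once if the filler stem is touched (over 0.5 N) (contact force between stem and the fingers above 0.5 N or contact force between stem and the arm above 0.5 N).
It fails at once if the wheel is flicked round (faster than 6 rad/s) (velocity of joint wheel above 6 rad/s or velocity of joint wheel below -6 rad/s).
It fails at once if the stand is lifted 10 mm, tipped by 0.15 rad or shifted by 30 mm (height (world z) of stand above 0.01 m or angle between stand's own z axis and vertical above 0.15 rad or distance of stand from where it was at the start of the episode above 0.03 m).
It fails at once if a bystander is moved by more than 30 mm (distance of any of jar, carton, beaker, bottle, spatula, bowl, vials from where it was at the start of the episode above 0.03 m).
It also fails if it takes over 45 s, if anything falls off the work surface, if the arm or the gripper's body presses on something with over 40 N, if the wrist force passes 120 N, or if a joint passes its speed limit or range.

## Robot

A 7-joint arm with a two-finger parallel gripper is mounted at the origin on the work surface. World frame = base frame: x ahead of the robot, y to its left, z up, the work surface at z = 0. Lengths are in mm, angles in rad, forces in N, time in s.
With the tool pointing down it reaches from about 400 to 900 mm from the base axis. Payload 5.5 kg.
Tool frame: the origin (TCP) lies midway between the tips of the shut fingers; the grasp point (between the pads) lies 19 mm behind it; x points along the fingers, y is the direction in which the jaws open and shut, and the axes are right-handed (so a half turn about x gives the same grasp; the last joint's range is limited). The gripper opens to 85 mm and grips with 20 to 120 N. Pads are 22 mm wide; open, the fingers measure 114 mm over their backs; the gripper's body (76 mm by 85 mm) begins 54 mm behind the grasp point. The pads swing forward as they close: fully open they stand 13 mm farther back than shut.
Start: joints at [-1.08, 0.501, -0.427, 1.55, 0.221, 1.138, -0.21], TCP at [146.754, 633.216, 231.31] pointing down, gripper open.
Joint ranges: [-2.88, 2.88], [-0.31, 2.03], [-1.54, 1.56], [0.2, 2.42], [-1.41, 4.55], [0.19, 2.02], [-2.57, 2.57]. Speed limits (rad/s): [2.57, 2.57, 3.14, 3.14, 3.14, 3.14, 3.14].

## Interface

Orientations are given as [roll, pitch, yaw] about the fixed x, y, z axes, in that order (R = Rz(yaw) Ry(pitch) Rx(roll)).
In Python, from bench import arm gives the robot as it stands. Calls block until the motion is done:
- arm.move_pose(position, orientation): joint-space move of the TCP to a pose.
- arm.servo_line(position, frame=None, velocity=150, until_force=None): straight line of the TCP; frame=None keeps the orientation; velocity is the mean speed in mm/s. With until_force (N) it stops when the force on the tool has changed by that much, and returns True; else False.
- arm.move_joints(angles): joint-space move.
- arm.gripper_to(opening, effort=None): opening from 0.0 (shut) to 1.0 (fully open); effort is the grip in N (None keeps the last); returns when the fingers have stopped.
- arm.wait(seconds).
- arm.ik(position, orientation): joint angles nearest the present ones, or None.
- arm.snapshot(name): name is "side" or "top"; returns a dict with "pixels" (420x560x3 uint8, red, green, blue), "K" (3x3 intrinsics, pixels), "R" (3x3) and "t" (3): a world point X has camera coordinates R X + t. Camera axes: x right, y down, z forward; pixel columns grow to the right and rows downward; lengths in mm; the calibration is good to about 2 mm. A picture is of the moment at which its call begins. There is no depth.
A pose or a line that the arm cannot do raises arm.IKError and nothing moves.
- arm.hand_in(): hands the job in, once; it reports no verdict.
Trained networks look in a picture, given as the dict that the camera call returned (one of the last four; its "shot" number tells which), for a name from the list of things; names that differ only in an ending like _2 or _b are one class to them, and where a whole thing is asked for, a point or a joint stands for the part that bears it (a point fixed in the world has none). Each returns a list of dicts, best first, with "score" (0 to 1); they miss things now and then, are a little off and sometimes report something else, mostly with a low value. They report only what shows in the picture. A call takes as long as a camera call.
- arm.recognise(picture, name): "at" ([x, y, z] in mm, in world coordinates, good to about 4 mm: the middle of the surface that is visible of it).
Readings, each from a call of its own:
- arm.get_clock(): time.
- arm.get_q(): joint angles.
- arm.get_qd(): joint speeds.
- arm.get_tau(): joint torques, N m.
- arm.get_tool_pos(): TCP position.
- arm.get_orientation(): TCP orientation.
- arm.get_wrist_force(): force on the tool from outside, world axes, zero at the start.
- arm.get_ft_torque(): the same for the moment, N m.
- arm.get_finger_gap(): opening from 0.0 (shut) to 1.0 (fully open).
Only numpy, scipy, OpenCV 4.12 (cv2) and the standard library are available. Lean on these libraries where they do the work, as an engineer would, in place of code of your own. Each camera call takes 0.05 s, during which the arm holds its last target.

## Working session

There is one attempt and no reset: what is moved stays moved. The work goes in short steps, each a Python script; the robot and the scene stay as the last script left them, time stands still between calls to the robot, and variables do not carry over. Pictures are saved under pics/ and viewed, and the job is handed in when it is done.

```bash
mkdir -p pics; ls
python3 - <<'E'
from bench import arm
import cv2
for n in ["side","top"]:
    p=arm.snapshot(n); cv2.imwrite(f"pics/{n}0.png",p["pixels"][:,:,::-1])
    print(n,p["K"],p["R"],p["t"])
    for k in ["stand","axle","wheel","stem","stem_tip","jar","carton","beaker","bottle","spatula","bowl","vials"]:
        try: r=arm.recognise(p,k)
        except Exception as e: r=str(e)[:80]; print(k,r); continue
        print(k,[(d["score"],d["at"]) for d in r[:2]])
print(arm.get_clock(),arm.get_orientation())
E
```

```text
pics
side [[430.5701299    0.         284.34091368]
 [  0.         430.5701299  211.68885666]
 [  0.           0.           1.        ]] [[-9.61738546e-01 -2.73967413e-01 -9.08599149e-04]
 [-2.03879669e-01  7.17909143e-01 -6.65612157e-01]
 [ 1.83008332e-01 -6.39959623e-01 -7.46297281e-01]] [ 531.9875629   210.95401093 1033.4554987 ]
stand [(0.8, [586.7, 121.3, 46.6])]
axle [(0.87, [588.4, 120.4, 50.2])]
wheel [(0.84, [585.6, 123.3, 203.5]), (0.45, [587.0, 120.8, 48.7])]
stem []
stem_tip []
jar [(0.85, [491.3, 24.1, 52.4])]
carton [(0.73, [729.1, 58.9, 49.1])]
beaker [(0.75, [715.5, 168.0, 47.5])]
bottle [(0.78, [447.3, -335.5, 69.8])]
spatula [(0.84, [404.4, 365.9, 0.3])]
bowl [(0.88, [667.6, 391.2, 28.5])]
vials [(0.59, [674.0, -379.2, 50.1])]
top [[454.1802481    0.         279.1416892 ]
 [  0.         454.1802481  209.41462177]
 [  0.           0.           1.        ]] [[-0.00744083 -0.99970047 -0.02331524]
 [-0.98439184  0.01142273 -0.17561953]
 [ 0.17583325  0.02164458 -0.98418199]] [  33.89960005  593.07520068 1288.64419997]
stand [(0.95, [586.2, 81.5, 169.7])]
axle [(0.91, [582.3, 85.0, 170.3])]
wheel [(0.83, [586.0, 86.3, 207.7])]
stem [(0.44, [587.1, 80.2, 168.7])]
stem_tip []
jar [(0.54, [491.3, 11.9, 60.2])]
carton [(0.64, [727.4, 46.3, 44.4])]
beaker [(0.69, [724.4, 163.4, 34.1])]
bottle [(0.68, [441.2, -340.3, 89.8])]
spatula [(0.87, [412.2, 371.6, 3.7])]
bowl [(0.64, [666.8, 408.2, 28.3])]
vials [(0.77, [675.8, -402.1, 47.3])]
1.3 [2.95152393 1.57073185 2.72372628]
```

Run:
```python
import cv2
a=cv2.imread("pics/side0.png");b=cv2.imread("pics/top0.png")
cv2.imwrite("pics/side0z.png",cv2.resize(a[60:320,130:430],None,fx=2.3,fy=2.3,interpolation=3))
cv2.imwrite("pics/top0z.png",cv2.resize(b[60:260,120:380],None,fx=3,fy=3,interpolation=3))
```

```text
(no output)
```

View pics/side0.png

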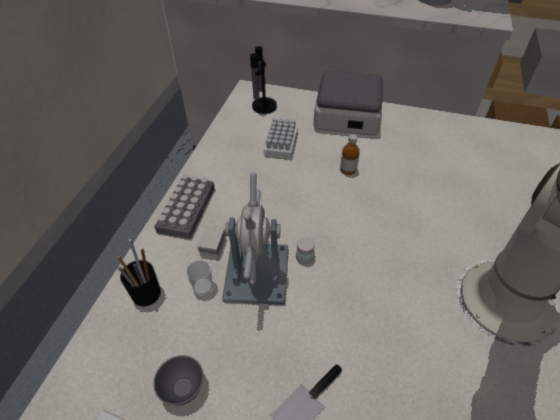

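View pics/side0z.png

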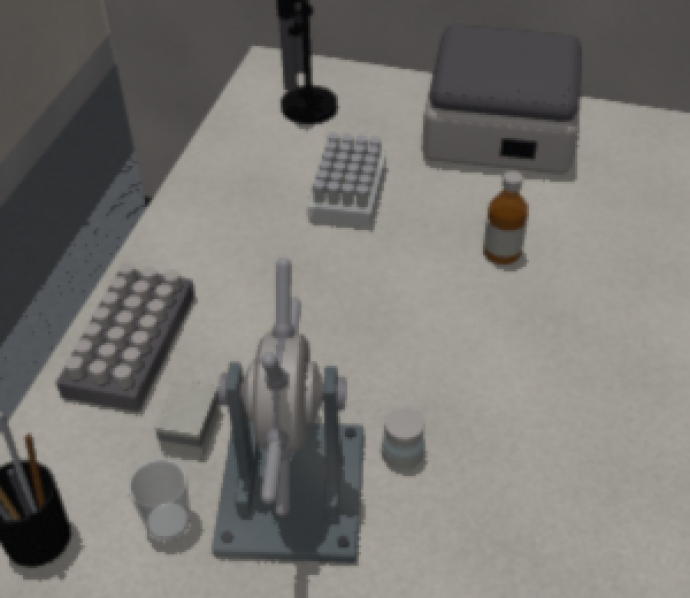

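View pics/top0z.png

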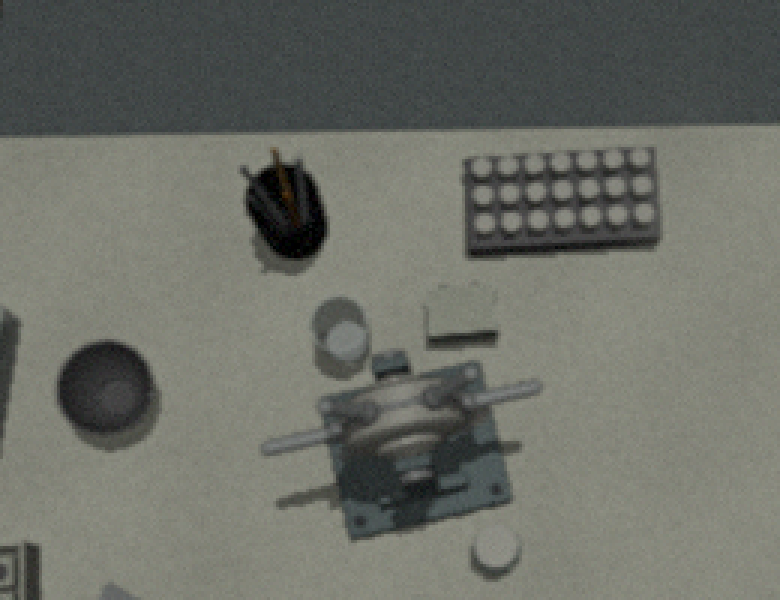

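The side view shows the wheel at about px (255,230) with the jar beside it at (305,248). The top view shows two roughly level spokes plus two upper ones. No stem is visible, so it points downward. Next I'll fit the stand pose and spoke phase.

```bash
cat > h.py <<'E'
import numpy as np, cv2
def proj(p,X):
    X=np.atleast_2d(X); c=X@np.array(p["R"]).T+np.array(p["t"]); u=c@np.array(p["K"]).T
    return u[:,:2]/u[:,2:]
def back(p,uv,z):
    uv=np.atleast_2d(uv); d=np.c_[uv,np.ones(len(uv))]@np.linalg.inv(p["K"]).T@np.array(p["R"])
    C=-np.array(p["R"]).T@np.array(p["t"]); s=(z-C[2])/d[:,2]; return C+s[:,None]*d
def S2W(st,P):
    x,y,a=st; P=np.atleast_2d(P); c,s=np.cos(a),np.sin(a)
    return np.c_[x+c*P[:,0]-s*P[:,1], y+s*P[:,0]+c*P[:,1], P[:,2]]
def rad(phi,r): # direction phi about +x from up; growing carries top to -y
    phi=np.atleast_1d(phi); return np.c_[0*phi,-np.sin(phi)*r,175+np.cos(phi)*r]
def overlay(p,st,q,fn,crop,f,stem=True):
    im=p["pixels"][:,:,::-1].copy(); x0,y0,x1,y1=crop
    im=cv2.resize(im[y0:y1,x0:x1],None,fx=f,fy=f,interpolation=cv2.INTER_CUBIC)
    im=np.clip(im.astype(float)*1.5,0,255).astype(np.uint8)
    T=lambda P:((proj(p,S2W(st,P))-[x0,y0]+.5)*f).astype(int)
    b=np.array([[-75,-85,18],[75,-85,18],[75,85,18],[-75,85,18]])
    cv2.polylines(im,[T(b)],True,(0,0,255),1)
    for k in range(6):
        a=q+np.pi/6+k*np.pi/3; l=T(np.r_[rad(a,56),rad(a,130)]); cv2.line(im,tuple(map(int,l[0])),tuple(map(int,l[1])),(0,255,0),1)
    if stem:
        l=T(np.r_[rad(q,56),rad(q,86)]); cv2.line(im,tuple(map(int,l[0])),tuple(map(int,l[1])),(255,0,255),2)
    cv2.imwrite(fn,im)
E
python3 - <<'E'
from bench import arm
from h import *
import pickle
P={n:arm.snapshot(n) for n in ["side","top"]}; pickle.dump(P,open("p0.pkl","wb"))
t=P["top"];s=P["side"]
c=np.array([(320,400),(475,362),(510,500),(350,540)])/3+[120,60]
B=back(t,c,18); print(B.round(1)); 
c2=np.array([(363,425),(358,557),(215,552)])/2.3+[130,60]
print(back(s,c2,18).round(1))
for p in (t,s): print(-np.array(p["R"]).T@np.array(p["t"]))
m=B.mean(0); print(m)
E
```

```text
[[651.4 189.2  18. ]
 [689.2  30.8  18. ]
 [546.5  -3.3  18. ]
 [507.8 157.3  18. ]]
[[544.4  -2.5  18. ]
 [504.  161.3  18. ]
 [646.3 195.8  18. ]]
[ 3.57484134e+02 -7.77251181e-01  1.37320637e+03]
[365.51121168 655.67123445 912.16194617]
[598.72889913  93.52110736  18.        ]
```

Run:
```python
from h import *
import pickle
P=pickle.load(open("p0.pkl","rb")); st=(598,94.5,0.237)
from math import pi
for k in (2,3,4):
  overlay(P["side"],st,k*pi/3,f"pics/o_s{k}.png",(205,155,310,310),4)
overlay(P["top"],st,4*pi/3,"pics/o_t.png",(195,160,315,250),6)
a=[cv2.imread(f"pics/o_s{k}.png") for k in (2,)]
```

```text
(no output)
```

View pics/o_s2.png

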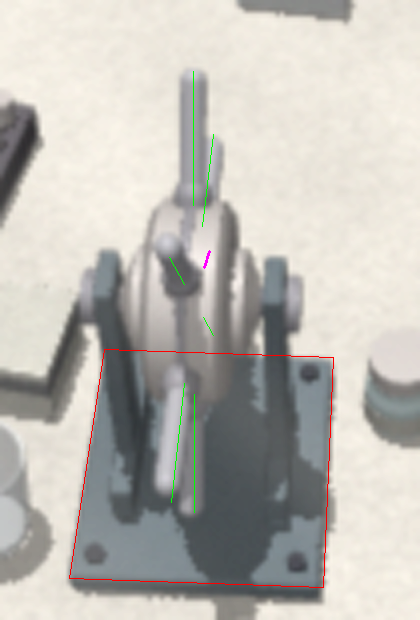

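View pics/o_t.png

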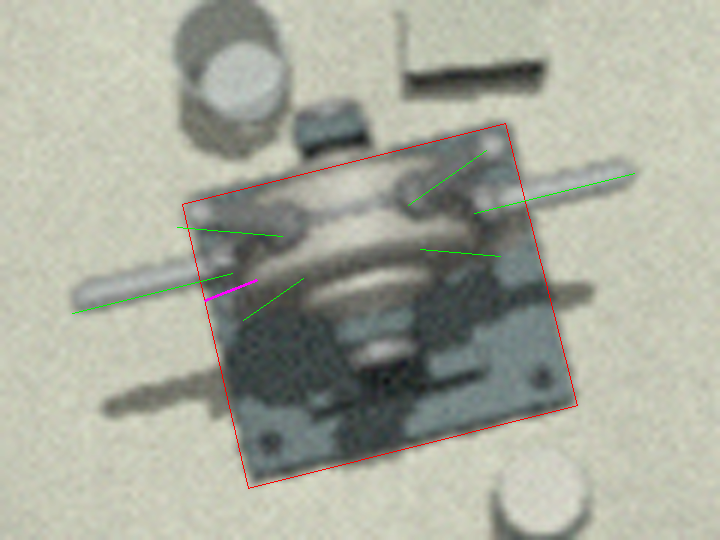

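```bash
cat > fit.py <<'E'
from h import *
import pickle
from scipy.optimize import least_squares
P=pickle.load(open("p0.pkl","rb")); st=(598,94.5,0.237)
s,t=P["side"],P["top"]
for n,p,c,f in (("s",s,(205,155),4),("t",t,(195,160),6)):
  for k in range(6):
    a=np.pi/6+k*np.pi/3
    print(n,k,((proj(p,S2W(st,rad(a,123)))[0]-c+.5)*f).round())
E
python3 fit.py
```

```text
s 0 [193.  85.]
s 1 [212. 143.]
s 2 [212. 334.]
s 3 [195. 502.]
s 4 [173. 490.]
s 5 [171. 261.]
t 0 [479. 156.]
t 1 [619. 177.]
t 2 [494. 256.]
t 3 [249. 317.]
t 4 [ 87. 310.]
t 5 [188. 229.]
```

Run:
```python
from h import *
import pickle
P=pickle.load(open("p0.pkl","rb"))
for n,(x0,y0,x1,y1),f in (("side",(225,165,290,290),4.8),("top",(200,165,310,225),7)):
    im=P[n]["pixels"][y0:y1,x0:x1,::-1]; im=np.clip(im.astype(float)*1.7,0,255).astype(np.uint8)
    cv2.imwrite(f"pics/z_{n}.png",cv2.resize(im,None,fx=f,fy=f,interpolation=2))
```

```text
(no output)
```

View pics/z_side.png

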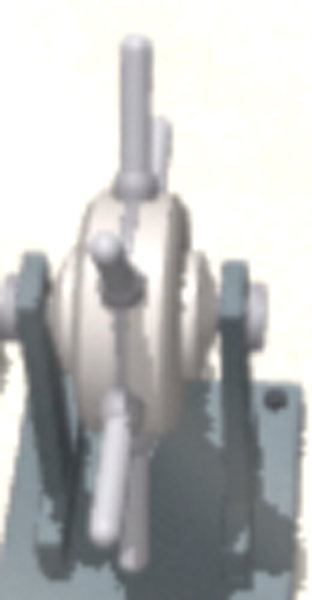

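View pics/z_top.png

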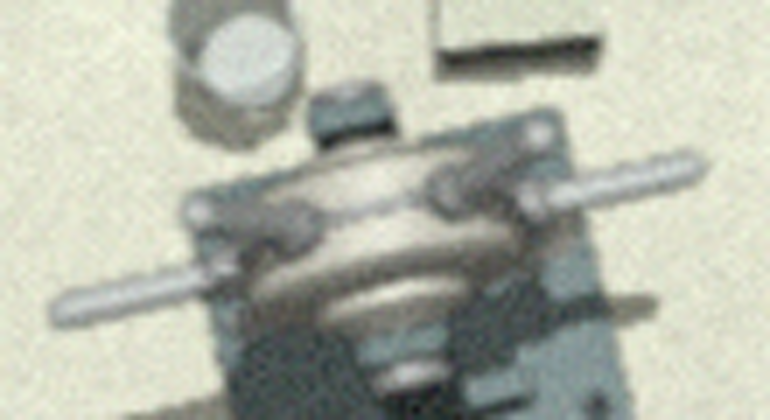

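```bash
cat > fit2.py <<'E'
from h import *
import pickle
from scipy.optimize import least_squares
P=pickle.load(open("p0.pkl","rb"));s,t=P["side"],P["top"]
obs=[(t,4,67,308,7,200,165),(t,1,693,165,7,200,165),(t,5,198,208,7,200,165),(t,0,540,132,7,200,165),
(s,0,136,45,4.8,225,165),(s,1,164,125,4.8,225,165),(s,5,104,243,4.8,225,165),(s,4,104,532,4.8,225,165),(s,3,133,560,4.8,225,165)]
def res(v):
    r=[]
    for p,k,u,w,f,x0,y0 in obs:
        X=S2W(v[:3],rad(v[3]+np.pi/6+k*np.pi/3,123)+[0,0,v[4]])
        r.append(proj(p,X)[0]-[u/f+x0-.5,w/f+y0-.5])
    r=np.array(r).ravel(); return np.r_[r,v[4]/5]
o=least_squares(res,[598,94,.237,0,0]); print(o.x.round(3)); print(o.fun[:-1].reshape(-1,2).round(2))
pickle.dump(o.x,open("st.pkl","wb"))
for q in (2,3,4):
    overlay(s,o.x[:3],o.x[3]+q*np.pi/3,f"pics/f_s{q}.png",(225,165,290,290),4.5)
overlay(t,o.x[:3],o.x[3]+2*np.pi/3,"pics/f_t.png",(195,160,315,250),6)
cv2.imwrite("pics/f_s.png",np.hstack([cv2.imread(f"pics/f_s{q}.png") for q in (2,4)]))
E
python3 fit2.py
```

```text
[6.00689e+02 9.32880e+01 2.25000e-01 4.60000e-02 1.34300e+00]
[[-0.07  0.61]
 [-0.26  0.87]
 [ 0.2   1.22]
 [ 0.14  1.11]
 [-0.37  0.19]
 [-1.27  0.52]
 [-0.35  0.44]
 [-0.56 -1.07]
 [-0.57 -1.1 ]]
```

View pics/f_s.png

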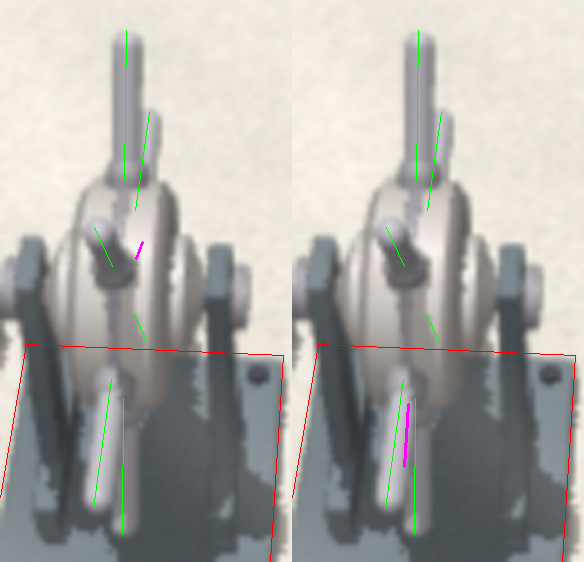

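View pics/f_t.png

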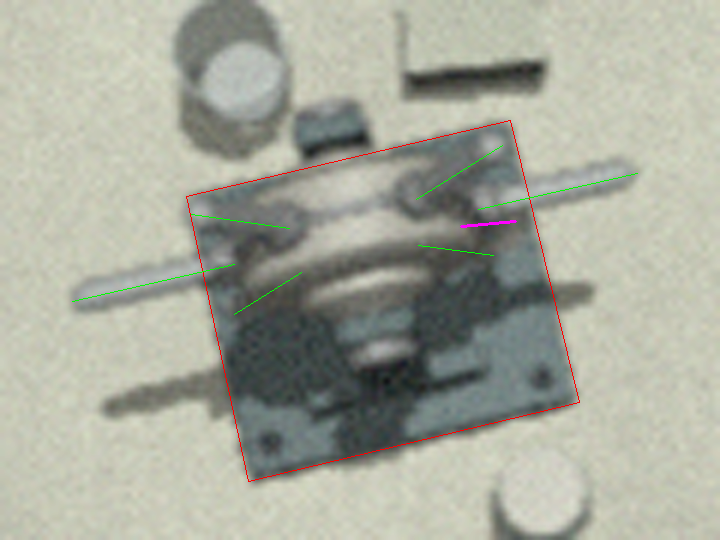

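Run:
```python
from h import *
import pickle
P=pickle.load(open("p0.pkl","rb"))
x0,y0,x1,y1=225,170,305,242
im=P["top"]["pixels"][y0:y1,x0:x1,::-1]; im=np.clip((im/255.)**.6*255*1.2,0,255).astype(np.uint8)
cv2.imwrite("pics/zz.png",cv2.resize(im,None,fx=10,fy=8.3,interpolation=2)[:600,:800])
```

```text
(no output)
```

View pics/zz.png

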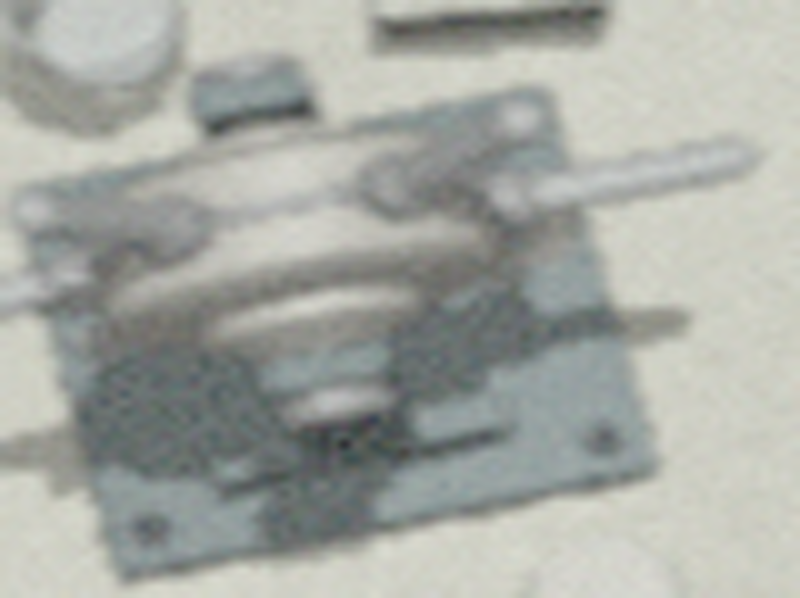

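The phase fits k·60° + 2.6°. In the top view a beige cap patch shows at zz (545,240), just under the -y level spoke. That fits a wheel angle of about 2.14 rad, with the stem pointing -y and downward. I'll push down on the +y side, away from the stem. Checking reach first.

```bash
cat >> h.py <<'E'
import pickle
def fpos(v,a,r=105,d=22,xin=14):
    # a: spoke angle (deg) from up towards +y ; finger centre on the upper side
    a=np.radians(a); P=[xin, r*np.sin(a)-d*np.cos(a), 175+v[4]+r*np.cos(a)+d*np.sin(a)]
    return S2W(v[:3],P)[0]
E
python3 - <<'E'
from bench import arm
from h import *
v=pickle.load(open("st.pkl","rb")); print(v)
for roll in (0,np.pi):
  for p in (0,.2,.4,.6,.8,1.0):
    out=[]
    for a in (25,45,65,90,110):
      q=arm.ik(list(fpos(v,a)),[roll,p,v[2]]); out.append(None if q is None else np.round(q,2).tolist())
    print(round(roll,1),p,[o is not None for o in out],out[0],out[-1])
E
```

```text
[6.00688808e+02 9.32877023e+01 2.24699556e-01 4.60203657e-02
 1.34279314e+00]
0 0 [False, False, False, False, False] None None
0 0.2 [False, False, False, False, False] None None
0 0.4 [False, False, False, False, False] None None
0 0.6 [True, True, False, False, False] [0.93, 0.21, -1.24, 2.38, 2.6, 0.34, -0.93] None
0 0.8 [True, True, True, True, True] [1.01, 0.21, -1.34, 2.23, 1.25, 0.22, 0.4] [-0.24, 0.3, -0.25, 2.34, 2.4, 0.34, -0.99]
0 1.0 [True, True, True, True, True] [-0.42, 0.07, 0.19, 2.1, -0.01, 0.39, 1.57] [-0.25, 0.29, -0.21, 2.19, 1.01, 0.2, 0.41]
3.1 0 [False, False, False, False, False] None None
3.1 0.2 [False, False, False, False, False] None None
3.1 0.4 [False, False, False, False, False] None None
3.1 0.6 [True, True, False, False, False] [0.93, 0.21, -1.24, 2.38, 2.6, 0.34, 2.21] None
3.1 0.8 [True, False, True, True, True] [-1.65, 0.17, 1.53, 2.29, -1.28, 0.2, -0.35] [-0.48, 0.29, 0.01, 2.34, 2.56, 0.3, 1.96]
3.1 1.0 [True, True, True, True, True] [-0.13, 0.08, -0.12, 2.1, 0.06, 0.4, -1.64] [-1.2, 0.4, 0.9, 2.22, -1.17, 0.22, -0.67]
```

Run:
```python
from bench import arm
from h import *
v=pickle.load(open("st.pkl","rb"))
for roll in (0,np.pi):
 for dy in (0,-.3,-.6):
  for p in (.8,.9,1.0):
    q=arm.ik([380,330,420],[roll,p,v[2]+dy]); 
    out=[arm.ik(list(fpos(v,a,d=18,xin=2)),[roll,p,v[2]+dy]) for a in (20,60,90,105)]
    print(round(roll),dy,p,np.round(q,1) if q is not None else None,[np.round(o,1).tolist() if o is not None else None for o in out])
```

```text
0 0 0.8 [-1.  -0.3 -0.2  2.2  0.7  0.9  0.3] [[-1.7, -0.3, 1.4, 2.3, 1.3, 0.3, 0.4], [0.4, 0.2, -0.9, 2.3, 1.7, 0.2, -0.2], [-0.4, 0.2, -0.1, 2.3, 2.3, 0.2, -0.9], [-0.2, 0.3, -0.3, 2.4, 2.4, 0.3, -1.0]]
0 0 0.9 [-0.9 -0.3 -0.2  2.1  0.6  0.9  0.4] [[-0.4, 0.0, 0.2, 2.2, -0.0, 0.2, 1.6], [-0.2, 0.1, -0.2, 2.2, 0.7, 0.2, 0.7], [-0.1, 0.2, -0.4, 2.3, 1.5, 0.2, -0.1], [0.2, 0.3, -0.7, 2.3, 1.8, 0.3, -0.3]]
0 0 1.0 [-0.8 -0.2 -0.2  2.   0.4  0.9  0.6] [[-0.4, 0.0, 0.2, 2.1, -0.0, 0.4, 1.6], [-0.4, 0.1, -0.0, 2.2, 0.3, 0.3, 1.2], [-0.3, 0.2, -0.1, 2.2, 0.6, 0.2, 0.8], [-0.3, 0.3, -0.2, 2.2, 1.0, 0.2, 0.4]]
0 -0.3 0.8 [-1.  -0.1 -0.2  2.1  0.8  1.1 -0.1] [[-0.5, 0.0, 0.0, 2.3, 1.2, 0.4, 0.0], [-0.6, 0.1, -0.0, 2.3, 1.4, 0.5, -0.3], [-0.7, 0.2, 0.0, 2.3, 1.6, 0.5, -0.6], [-0.7, 0.3, 0.1, 2.3, 1.8, 0.5, -0.8]]
0 -0.3 0.9 [-1.  -0.1 -0.2  2.   0.7  1.1  0. ] [[-0.4, 0.0, 0.0, 2.2, 0.8, 0.4, 0.4], [-0.5, 0.1, -0.0, 2.2, 1.0, 0.4, 0.1], [-0.6, 0.2, -0.0, 2.2, 1.3, 0.4, -0.2], [-0.6, 0.3, 0.0, 2.2, 1.4, 0.4, -0.4]]
0 -0.3 1.0 [-0.9 -0.1 -0.2  2.   0.6  1.1  0.2] [[-0.4, 0.1, 0.0, 2.1, 0.5, 0.5, 
[... 1573 characters left out ...]
 -0.3 1.0 None [[0.0, 0.1, -0.4, 2.1, 0.6, 0.5, -2.5], [-1.6, 0.4, 1.4, 2.2, -0.5, 0.4, -1.7], [-1.2, 0.3, 0.8, 2.2, 0.4, 0.3, -2.5], [-1.5, 0.5, 1.1, 2.2, -0.7, 0.3, -1.5]]
3 -0.6 0.8 None [[-1.8, 0.6, 1.5, 2.2, -0.3, 0.3, -2.1], [-1.8, 0.6, 1.4, 2.2, 0.0, 0.3, -2.6], [-0.2, 0.4, -0.7, 2.1, 1.4, 1.0, 2.5], [-0.2, 0.5, -0.6, 2.2, 1.5, 1.0, 2.4]]
3 -0.6 0.9 None [[-1.7, 0.4, 1.4, 2.1, 0.2, 0.4, -2.5], [-1.7, 0.6, 1.4, 2.1, -0.2, 0.4, -2.3], [-1.7, 0.8, 1.4, 2.1, -0.6, 0.4, -2.1], [-1.7, 0.9, 1.4, 2.2, -0.8, 0.4, -1.9]]
3 -0.6 1.0 None [[-1.6, 0.4, 1.4, 2.1, -0.1, 0.5, -2.2], [-1.7, 0.6, 1.4, 2.1, -0.3, 0.5, -2.2], [-1.6, 0.7, 1.4, 2.1, -0.6, 0.5, -2.0], [-1.6, 0.8, 1.4, 2.1, -0.8, 0.5, -1.8]]
```

```bash
cat >> h.py <<'E'
P_,DY=0.85,-0.4
def ori(v): return [0.0,P_,float(v[2]+DY)]
def ax(v): y=v[2]+DY; return np.array([np.cos(P_)*np.cos(y),np.cos(P_)*np.sin(y),-np.sin(P_)])
E
python3 - <<'E'
from bench import arm
from h import *
v=pickle.load(open("st.pkl","rb")); o=ori(v)
arm.gripper_to(0.0)
ins=fpos(v,20,d=32,xin=2); pre=ins-110*ax(v)
print(pre,ins)
arm.move_pose([380,330,420],o)
arm.move_pose(list(pre),o)
print(arm.get_clock(),arm.get_tool_pos(),arm.get_q())
s=arm.snapshot("side"); t=arm.snapshot("top")
cv2.imwrite("pics/a1.png",np.hstack([s["pixels"][90:330,100:460],t["pixels"][40:280,120:480]])[:,:,::-1])
E
```

```text
[529.85134467 112.08982618 368.59600747] [601.33686493  99.42842018 285.9551629 ]
4.7583 [529.86493994 114.02490055 368.99974287] [-0.75612427 -0.19037355  0.1702504   2.20743273  0.81090946  0.72251482
  0.3004445 ]
```

View pics/a1.png

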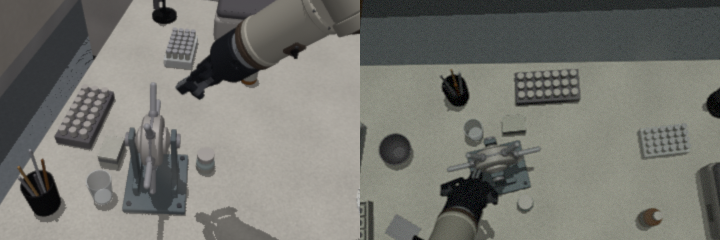

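Run:
```python
from bench import arm
from h import *
v=pickle.load(open("st.pkl","rb"))
ins=fpos(v,20,d=32,xin=2)
print(arm.servo_line(list(ins),until_force=8,velocity=120), arm.get_clock(),arm.get_tool_pos()-ins)
for a in (24,36,48,60):
    st=arm.servo_line(list(fpos(v,a,d=18,xin=2)),velocity=70,until_force=20)
    print(a,st,np.round(arm.get_wrist_force(),1)); 
    if st: break
print(arm.get_clock())
s=arm.snapshot("side"); t=arm.snapshot("top")
cv2.imwrite("pics/a2.png",np.hstack([cv2.resize(s["pixels"][130:310,180:330],None,fx=2.6,fy=2.6),cv2.resize(t["pixels"][120:300,180:330],None,fx=2.6,fy=2.6)])[:,:,::-1])
```

```text
False 5.925 [-0.00141593  0.37807318  0.47663024]
24 False [ 0.6  0.2 -0.7]
36 False [-0.3 -1.6 -0.4]
48 False [-0.5  0.3 -0.6]
60 False [-0.9 -0.7  0.1]
7.7833
```

View pics/a2.png

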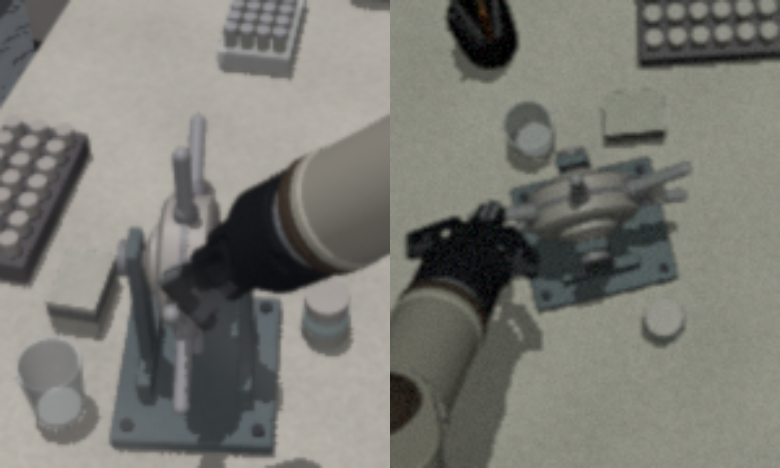

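The wheel is turning: a spoke now stands upright at about (180,180) in the side crop. Forces are small, so I'll continue.

Run:
```python
from bench import arm
from h import *
v=pickle.load(open("st.pkl","rb"))
for a in (72,84,95):
    st=arm.servo_line(list(fpos(v,a,d=18,xin=2)),velocity=70,until_force=20)
    print(a,st,np.round(arm.get_wrist_force(),1)); 
    if st: break
p=np.array(arm.get_tool_pos())
up=p+[0,0,4]; arm.servo_line(list(up))
arm.servo_line(list(up-110*ax(v)),velocity=200)
print(arm.get_clock())
s=arm.snapshot("side"); t=arm.snapshot("top")
pickle.dump({"side":s,"top":t},open("p1.pkl","wb"))
cv2.imwrite("pics/a3.png",np.hstack([cv2.resize(s["pixels"][130:310,180:330],None,fx=2.6,fy=2.6),cv2.resize(t["pixels"][120:300,180:330],None,fx=2.6,fy=2.6)])[:,:,::-1])
for n in("stem","stem_tip"):
  print(arm.recognise(s,n),arm.recognise(t,n))
```

```text
72 False [-0.8 -0.2  0.4]
84 False [-0.2  0.3  1.4]
95 False [ 0.3 -0.4  0.3]
10.2083
[{'at': [608.7, 30.0, 224.3], 'score': 0.4}] [{'at': [611.0, 27.5, 222.0], 'score': 0.53}]
[{'at': [605.8, 32.9, 216.2], 'score': 0.41}] [{'at': [613.2, 28.8, 218.6], 'score': 0.41}]
```

View pics/a3.png

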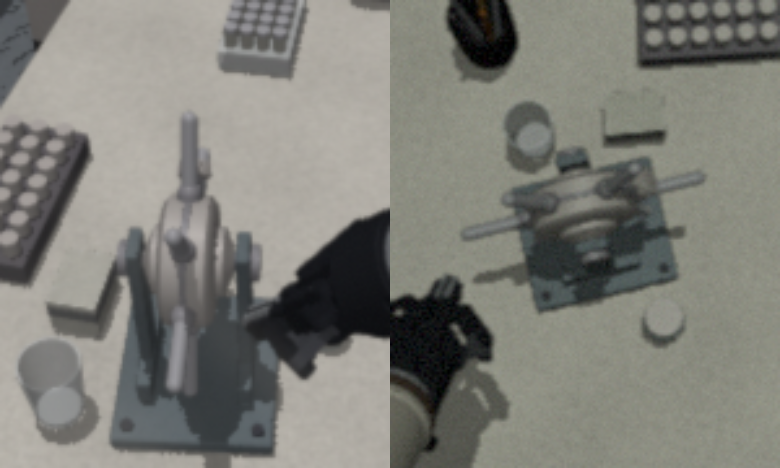

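Run:
```python
from h import *
v=pickle.load(open("st.pkl","rb"));P=pickle.load(open("p1.pkl","rb"));s,t=P["side"],P["top"]
for n,p,c,f in (("s",s,(220,150,285,290),4.2),("t",t,(195,150,315,230),6)):
    overlay(p,v[:3],np.pi/3,f"pics/b_{n}.png",c,f)
cv2.imwrite("pics/b.png",np.zeros((1,1,3)))
```

```text
[ WARN:0@0.089] global loadsave.cpp:1063 imwrite_ Unsupported depth image for selected encoder is fallbacked to CV_8U.
```

View pics/b_s.png

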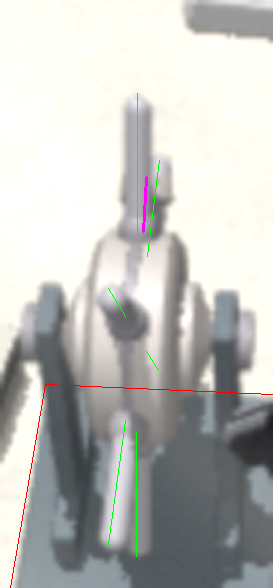

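View pics/b_t.png

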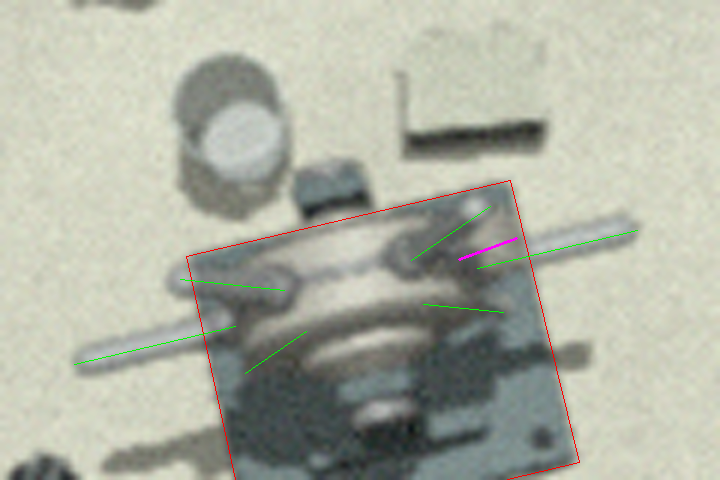

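Run:
```python
from h import *
from scipy.optimize import least_squares
v=pickle.load(open("st.pkl","rb"));P=pickle.load(open("p1.pkl","rb"));s,t=P["side"],P["top"]
T=(t,6,195,150);S=(s,4.2,220,150)
obs=[(T,4,86,362),(T,1,627,228),(T,5,182,277),(T,0,478,208),(S,0,138,107),(S,1,163,162),(S,5,104,299),(S,4,110,540),(S,3,136,546)]
def res(w):
    r=[]
    for (p,f,x0,y0),k,u,ww in obs:
        X=S2W(w[:3],rad(w[3]+np.pi/6+k*np.pi/3,123)+[0,0,w[4]])
        r.append(proj(p,X)[0]-[u/f+x0-.5,ww/f+y0-.5])
    return np.r_[np.array(r).ravel(),w[4]/5]
o=least_squares(res,v);print(o.x.round(3)); print(o.fun[:-1].reshape(-1,2).round(1))
o=least_squares(lambda q:res(np.r_[v[:3],q,v[4]]),[0.]);print(o.x)
```

```text
[ 6.01192e+02  9.36030e+01  2.17000e-01 -2.80000e-02  3.21000e-01]
[[ 0.6 -0.5]
 [-0.7  0.9]
 [ 0.1  0.6]
 [-0.6  0.7]
 [-0.4  0.5]
 [-0.9  0.6]
 [ 0.8 -0.1]
 [-0.5 -0.9]
 [-0.2 -0.9]]
[-0.02968545]
```

Cap is visible in the top view at (495,225). The networks also put the stem at about 55° on the -y side, moving up. The phase is 60° − 1.7°, so I'll repeat the same push with its end shifted 1.7° less.

Run:
```python
from bench import arm
from h import *
v=pickle.load(open("st.pkl","rb")); o=ori(v)
ins=fpos(v,20,d=32,xin=2)
cur=np.array(arm.get_tool_pos()); pre=ins-110*ax(v)
arm.servo_line(list(pre),velocity=200)
print(arm.servo_line(list(ins),until_force=8,velocity=120), arm.get_clock())
for a in (24,36,48,60,72,84,93.4):
    st=arm.servo_line(list(fpos(v,a,d=18,xin=2)),velocity=70,until_force=20)
    print(a,st,np.round(arm.get_wrist_force(),1)); 
    if st: break
arm.wait(0.3)
p=np.array(arm.get_tool_pos())
up=p+[0,0,4]; arm.servo_line(list(up))
arm.servo_line(list(up-130*ax(v)),velocity=200)
print(arm.get_clock())
s=arm.snapshot("side"); t=arm.snapshot("top")
pickle.dump({"side":s,"top":t},open("p2.pkl","wb"))
for n in("stem","stem_tip"):
  print(arm.recognise(s,n),arm.recognise(t,n))
for n,p,c,f in (("s",s,(220,150,285,290),4.2),("t",t,(195,150,315,230),6)):
    overlay(p,v[:3],0,f"pics/c_{n}.png",c,f,stem=True)
print(proj(t,S2W(v[:3],rad(0,86))),proj(s,S2W(v[:3],rad(0,86))))
```

```text
False 12.425
24 False [-0.4 -1.2  0.7]
36 False [-0.4 -0.3 -0.9]
48 False [ 0.7  1.1 -0.5]
60 False [0.3 0.8 0.4]
72 False [ 0.2  0.6 -0.2]
84 False [ 0.2  0.2 -0.9]
93.4 False [-0.3 -0.5  0.1]
16.9667
[{'at': [602.6, 98.3, 263.4], 'score': 0.65}] [{'at': [601.1, 89.1, 258.8], 'score': 0.57}, {'at': [493.9, 13.1, 56.3], 'score': 0.43}]
[{'at': [600.2, 99.8, 258.4], 'score': 0.76}, {'at': [673.3, -378.1, 48.5], 'score': 0.59}] [{'at': [601.6, 92.7, 258.6], 'score': 0.64}]
[[251.27291615 192.27082357]] [[249.70118896 202.84066261]]
```

View pics/c_s.png

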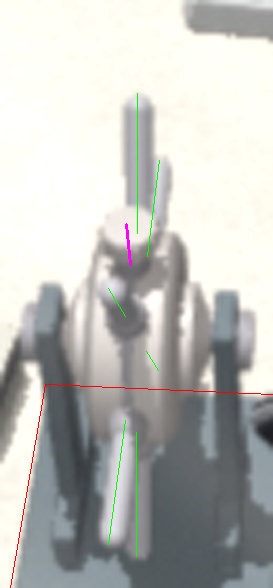

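View pics/c_t.png

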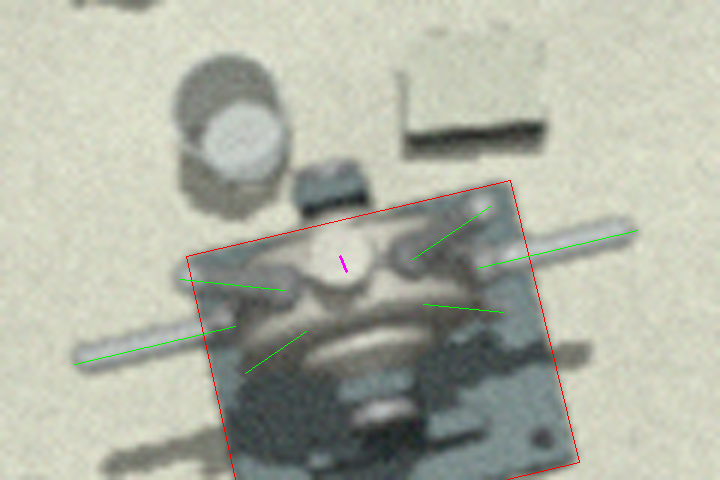

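Run:
```python
from bench import arm
import numpy as np
t=arm.snapshot("top"); print(arm.recognise(t,"stem_tip")[:1], np.round(arm.get_wrist_force(),1), arm.get_clock())
arm.hand_in()
```

```text
[] [-0.1 -0.6 -0.4] 17.3667
the job is handed in; nothing more can be done
```

The wheel is turned and the filler stem points straight up. I handed the job in at about 17.4 s; the hand-in gives no verdict.

- **What I did:** The wheel started at about 2.14 rad, with the stem pointing down on the -y side. With the gripper shut and tilted, I pushed two successive spokes down on the +y side, about 60° each, at 70 mm/s. The stem came up on the far side from the fingers. Wrist force read under 2 N between push segments. I then withdrew the arm.
- **Stem check:** In the last pictures the top-view cap centre is within about 2 px, in a 6x enlarged crop, of where an upright stem should be. That is roughly 0.01–0.02 rad off vertical, judged by eye because I did not refit the spoke angle after the second push. The side view agrees, and the networks put the stem tip within about 7 mm of the expected spot.
- **Stand and bystanders:** The stand outline still matches its starting pose. The things in view around the wheel look unmoved; the bottle, bowl, spatula and vials were outside the last pictures I viewed.
- **Failed or limited checks:** A last stem-tip query just before hand-in found nothing. The earlier ones on the same scene scored 0.64 to 0.76. I did not measure directly that the wheel was at rest.

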